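# Lock the T-foot handle into the slicer carriage

## Task

Take the black handle with the steel T-shaped foot out of the wooden accessory block and fit it to the red carriage of the white vegetable slicer: pass the T-foot down through the carriage's slot, press against the spring, give it a quarter turn and let it rise so that it is locked, upright and left standing there. Feel your way in gently rather than forcing it (keep every push or pull on the slicer well under 40 N), keep the handle upright throughout and leave everything else on the worktop where it is.

Things in the scene. Friction and masses are not known exactly. Their poses are not given: they have to be found in the camera images.
- slicer: White slicer fixed to the worktop: box 120 (its x) x 280 (its y) mm, bed 45 mm above the worktop; origin at the centre of its underside, z up. On the bed stands a red carriage 84 (x) x 80 (y) x 50 mm, its flat top 95 mm above the worktop, with a slot in the middle. The carriage is centred in x; it sits stiffly (18 N to shift) along y, see park_mark.
- park_mark (a point): Point fixed on the slicer at its middle, 95 mm above the worktop, level with the carriage's top. The carriage is not at it: its middle, and the slot's, stands 6 to 36 mm from it towards the slicer's +y, not measured: look or feel for it. The slot is 37 mm long along the slicer's x, 13 mm wide along its y, with straight walls 13 mm deep; below them the T-bar has room to turn.
- spring_rest (a point): Point fixed on the slicer at its middle, 83 mm above the worktop: rest height of the black spring plate (34 mm across) seen in the slot, 12 mm below the carriage's top. It yields straight down up to 18 mm at 0.8 N per mm, so with the handle's collar pressed on the carriage it pushes back with about 11 N.
- lock_level (a point): Point fixed on the slicer at its middle, 79 mm above the worktop: height of the handle's origin when locked. Under the carriage's top (8 mm thick) a notch 15 mm wide and 5 mm deep runs across the slot, along the slicer's y (white lines on top). Turned 90 degrees either way below it, the T-bar is lifted into it by the spring; left under-turned it stays 5 mm lower.
- handle: Loose, 78 mm tall, 70 to 120 g, origin under its centre, z up. From below: steel T-bar 30 (its x) x 9 (y) x 8 mm, 9 mm shank to 26 mm, 36 mm round collar 26 to 32, 14 mm stem to 50, black grip 60 (x) x 16 (y) x 28 to 78. Starts upright in the block, collar on its top, origin 8 mm up. In the carriage, collar down leaves the bar's top 18 mm under the carriage's top, 5 mm lower than needed to turn.
- block: Wooden accessory block 130 (its x) x 70 (its y) x 34 mm, fixed; origin at the centre of its underside. Handle's slot (34 x 14 mm, 30 mm deep) is centred at x = -34 mm; the green crusher's round hole at x = +42 mm.
- crusher: Green plastic crusher, 34 mm across and 64 mm tall, standing in the block's round hole (its top 70 mm above the worktop); leave it alone. Origin at its underside.
- mug: White mug 80 mm across, 90 mm tall; leave alone. Origin under its centre.
- jar: Glass jar 70 mm across, 100 mm tall, red cap; leave alone.
- bowl: Blue bowl 120 mm across, 50 mm tall; leave alone.
- oil: Green oil bottle 60 mm across, 190 mm tall; leave alone.
- mill: Dark wooden pepper mill 52 mm across, 130 mm tall; leave alone.
- spatula: Spatula lying on the worktop near the robot; leave alone.
- spoon: Steel spoon with a wooden handle, lying on the worktop near the robot; leave alone.
Mind the look-alikes: they are no part of the job. Of the things like the handle, leave any that is pink, turquoise or yellow; of the rest the smaller one is meant.

How it is judged:
On the way, in this order (a step that is already met when the one before it is completed fails the run):
1. the T-foot is through the mouth of the slot, lined up with it (z of handle in the frame of slicer below 0.088 m and horizontal distance between handle and park_mark below 0.047 m and angle between the x axis of handle and the x axis of slicer, either way round below 0.26 rad), for 0.05 s.
2. the handle is pressed down below its locked height and turned well out of line with the slot (z of handle in the frame of slicer below 0.0755 m and horizontal distance between handle and park_mark below 0.047 m and angle between the x axis of handle and the x axis of slicer, either way round above 0.7 rad), for 0.05 s.
At the end, for the whole second after the job is handed in: The handle stands in the carriage, within 47 mm of the park mark, turned across the slot (within 15 degrees), risen into the notch (origin 76.5 to 81.5 mm above the worktop), upright within 7 degrees, at rest and released (horizontal distance between handle and park_mark below 0.047 m and z of handle in the frame of slicer between 0.0765 and 0.0815 m and angle between the x axis of handle and the y axis of slicer, either way round below 0.26 rad and angle between handle's own z axis and vertical below 0.12 rad and linear speed of handle below 0.02 m/s and contact force between handle and the fingers below 0.1 N); the robot touches nothing.
It fails at once if more than 40 N between handle and slicer (contact force between handle and slicer above 40 N).
It fails at once if the robot presses the slicer itself with more than 40 N (contact force between any of the fingers, the arm and slicer above 40 N).
It fails at once if the handle is tipped over (more than 35 degrees) (angle between handle's own z axis and vertical above 0.6 rad).
It fails at once if something else on the worktop is moved by more than 20 mm (distance of any of mug, jar, bowl, oil, mill, spatula, spoon, crusher from where it was at the start of the episode above 0.02 m).
It also fails if it takes over 72 s, if anything falls off the work surface, if the arm or the gripper's body presses on something with over 40 N, if the wrist force passes 120 N, or if a joint passes its speed limit or range.

## Robot

A 6-joint arm with a two-finger parallel gripper is mounted at the origin on the work surface. World frame = base frame: x ahead of the robot, y to its left, z up, the work surface at z = 0. Lengths are in m, angles in rad, forces in N, time in s.
With the tool pointing down it reaches from about 0.225 to 0.875 m from the base axis. Payload 3.4 kg.
Tool frame: the origin (TCP) lies on the centre line of the jaws, within the pads' length; the fingertips stand 17 mm ahead of it and the grasp point (between the pads) lies 2 mm behind it; z points along the fingers, y is the line along which they close (so a half turn about z gives the same grasp; the last joint's range is limited). The gripper opens to 85 mm and grips with 20 to 120 N. Pads are 22 mm wide; open, the fingers measure 114 mm over their backs; the gripper's body (76 mm by 85 mm) begins 54 mm behind the grasp point. The pads swing forward as they close: fully open they stand 13 mm farther back than shut.
Start: joints at [1.194, 0.276, 1.505, -0, 1.361, -0.121], TCP at [0.146, 0.556, 0.248] pointing down, gripper open.
Joint ranges: [-2.89, 2.89], [-0.75, 2.08], [0.22, 2.7], [-1.18, 4.32], [0.11, 2.71], [-2.7, 2.7]. Speed limits (rad/s): [2.57, 2.57, 3.14, 3.14, 3.14, 3.14].

## Interface

Orientations are given as a unit quaternion [w, x, y, z].
In Python, from rig import manip gives the robot as it stands.
- The arm moves only by the tool move_arm, never from a script. Its argument "steps" is one flat list of numbers, 7 for each row, row after row: the turn, a rotation vector about the world's x, y, z normalised to -1 to 1, where 1 is 360 degrees, then the shift along the world's x, y, z normalised to -1 to 1, where 1 is 1 m, then the opening, from -1 (shut) to 1 (fully open). A call has exactly 10 rows; each row is the pose to reach, as a shift and turn from the pose commanded when the call began, turning the shorter way round; what a row does not reach only later rows make up. A row lasts 1/10 s, in which the tool goes at most 50 mm and 8.59 degrees, less where a joint would pass 70% of its speed; a pose out of reach is approached as far as the arm can. A call with a number of a shift or a turn outside -1 to 1 is refused whole. A call with a gripper value outside its range is refused whole. The fingers move at their own pace and stop on an object; "squeeze" is the grip in N (left out, the last holds). Time passes only in rows, so rows that repeat a pose let the fingers close, or fill a call up. It gives the time, the measured TCP pose, the force, the opening and the grip force at its end, in the units of the state.
- manip.get_state(): the state, without advancing time (a new reading comes with each control period).
- manip.get_image(name): name is "scene" or "top"; returns a dict with "pixels" (384x512x3 uint8, blue, green, red), "fx", "fy", "cx", "cy" (pixels), "D" ([k1, k2, p1, p2, k3] as OpenCV has them; the pictures are not rectified), "R" (3x3) and "t" (3): a world point X has camera coordinates R X + t. Camera axes: x right, y down, z forward; pixel columns grow to the right and rows downward; lengths in m; the calibration is good to about 2 mm. A picture is of the moment at which its call begins. There is no depth.
- manip.sign_off(): hands the job in; it is judged then, once.
The state is a dict: "clock": time; "qpos": joint angles; "qd": joint speeds; "effort": joint torques, N m; "position": TCP position; "ee_rot": TCP orientation; "contact_force": force on the tool from outside, world axes, zero at the start; "moment": the same for the moment, N m; "width": finger opening in m; "gripper_force": force on a finger pad.
Only numpy, scipy, OpenCV 4.12 (cv2) and the standard library are available. Lean on these libraries where they do the work, as an engineer would, in place of code of your own. Each camera call takes 0.05 s, during which the arm holds its last target. There are 200 camera calls.

## Working session

There is one attempt and no reset: what is moved stays moved. The work goes in short steps, Python scripts to look and compute and a tool call to move; the robot and the scene stay as the last step left them, time stands still between calls to the robot, and variables do not carry over. Pictures are saved under pics/ and viewed, at most 10 in all, crops included, and the job is handed in when it is done.

Besides the shell and the picture viewer there is one more tool, called after ">>>" in YAML: its name, and indented under it one key for each argument. move_arm: Moves the arm, as the interface text tells. Scaled input: -1 to 1 covers 1 m each way for a shift and 360 degrees each way for a turn. Its arguments: {"type":"object","properties":{"steps":{"type":"array"},"squeeze":{"type":"number"}},"required":["steps"]}

```bash
mkdir -p pics; cat > h.py <<'E'
import numpy as np, cv2
from rig import manip
def cam(n):
    return manip.get_image(n)
def ray(im,uv):
    K=np.array([[im['fx'],0,im['cx']],[0,im['fy'],im['cy']],[0,0,1]]);
    p=cv2.undistortPoints(np.array(uv,float).reshape(-1,1,2),K,np.array(im['D'],float)).reshape(-1,2)
    R=np.array(im['R']);t=np.array(im['t'])
    d=np.c_[p,np.ones(len(p))]@R
    return -R.T@t,d
def plane(im,uv,z):
    c,d=ray(im,uv); return c+d*((z-c[2])/d[:,2])[:,None]
def proj(im,X):
    K=np.array([[im['fx'],0,im['cx']],[0,im['fy'],im['cy']],[0,0,1]]);
    return cv2.projectPoints(np.array(X,float).reshape(-1,1,3),cv2.Rodrigues(np.array(im['R']))[0],np.array(im['t'],float),K,np.array(im['D'],float))[0].reshape(-1,2)
E
python3 - <<'E'
from h import *
a=cam('scene');b=cam('top')
for n,i in(('scene',a),('top',b)):
    cv2.imwrite(f'pics/{n}0.png',i['pixels']); print(n,i['fx'],i['t'],-np.array(i['R']).T@i['t'])
print(manip.get_state())
E
```

```text
scene 410.56559039926077 [ 0.24377467 -0.24978498  1.70154026] [1.45369857 0.33419808 0.89001685]
top 372.4633587975952 [-0.01800017  0.53547567  1.17079434] [ 0.34570096 -0.00625595  1.24026985]
{'clock': 0.1, 'qpos': array([ 1.19400268e+00,  2.76563272e-01,  1.50597476e+00, -7.39926692e-05,
        1.36068352e+00, -1.21011451e-01]), 'qd': array([ 0.0007214 , -0.00159525, -0.00282123, -0.00097497, -0.0001791 ,
        0.00102321]), 'effort': array([ 2.64113965e-03, -4.17703915e+01, -2.46405834e+01, -1.77024922e-04,
        6.00862622e-03,  1.78724278e-06]), 'position': array([0.14535643, 0.55588923, 0.24752086]), 'ee_rot': array([-1.65569924e-04,  1.27535025e-01,  9.91833732e-01, -7.98261039e-04]), 'contact_force': array([-0.05919553,  0.18899034, -0.51428614]), 'moment': array([ 0.02105501,  0.05100245, -0.03095264]), 'gripper_force': 0.0, 'width': 0.08541532134572222}
```

View pics/scene0.png

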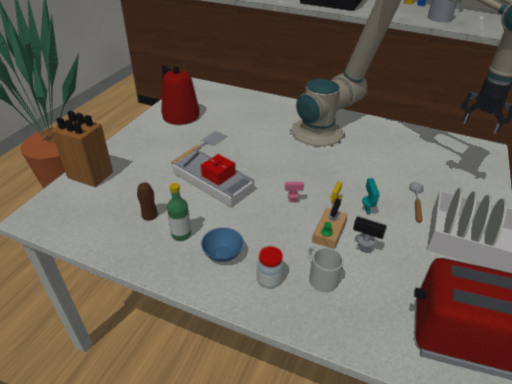

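View pics/top0.png

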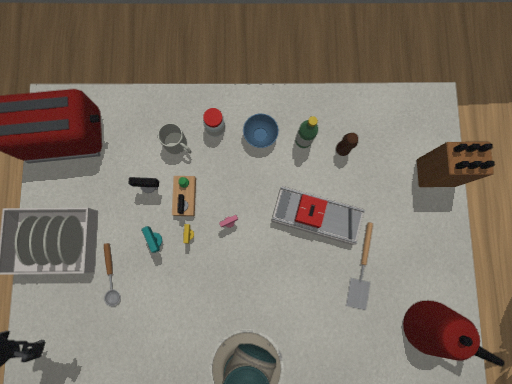

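Candidates: black in the block (top 181,203), larger black one standing free (144,182), turquoise (152,239), yellow (187,234) and pink (229,221). The black one in the block fits: it is neither pink, turquoise nor yellow, and it is the smaller of the two black ones. I'll confirm this in an enlarged crop.

```bash
python3 - <<'E'
from h import *
a=cam('scene');b=cam('top')
A=a['pixels'];B=b['pixels']
r=lambda p,w,h:cv2.resize(p,(w,h),interpolation=cv2.INTER_CUBIC)
t=np.hstack([r(B[165:225,125:205],400,300),r(B[180:255,265:365],400,300)])
s=np.hstack([r(A[175:256,295:403],400,300),r(A[140:215,160:260],400,300)])
cv2.imwrite('pics/crop1.png',np.vstack([t,s]))
E
```

```text
(no output)
```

View pics/crop1.png

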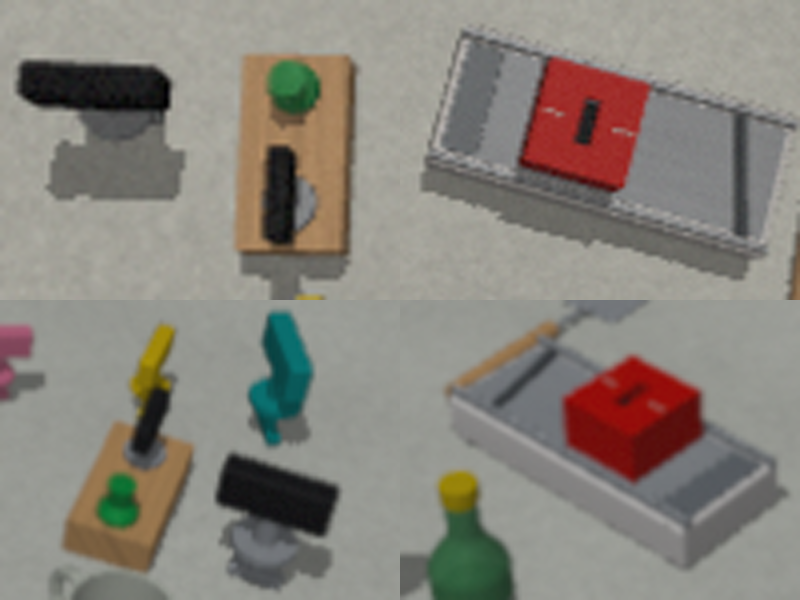

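The crop confirms it: the block's handle is the smaller black one (crop 280,195, roughly top 181,204), with its grip along the block's long side. The slicer's slot is at crop (588,122), roughly top (312,211), with white lines beside it. Next I'll measure both.

```bash
cat > meas.py <<'E'
from h import *
b=cam('top');a=cam('scene')
def blobs(im,m,roi,z,name,minA=8):
    x0,y0,x1,y1=roi; M=np.zeros_like(m);M[y0:y1,x0:x1]=m[y0:y1,x0:x1]
    cs,_=cv2.findContours(M,cv2.RETR_EXTERNAL,cv2.CHAIN_APPROX_NONE)
    for c in cs:
        if len(c)<minA: continue
        mo=np.zeros_like(m);cv2.drawContours(mo,[c],-1,255,-1);mo&=M
        ys,xs=np.nonzero(mo); uv=np.c_[xs,ys].astype(float)
        P=plane(im,uv,z)[:,:2]
        r=cv2.minAreaRect(P.astype(np.float32)*1000)
        e,v=np.linalg.eigh(np.cov(P.T)); 
        print(name,'n',len(xs),'uv',uv.mean(0).round(1),'mean',(P.mean(0)*1000).round(1),'rect',np.round(r[0],1),np.round(r[1],1),round(r[2],1),'pca',round(np.degrees(np.arctan2(v[1,1],v[0,1])),1),flush=True)
for im,n,R1,R2,R3 in((b,'top',(165,165,205,225),(290,190,335,235),(265,180,370,250)),(a,'scene',(308,190,352,250),(190,145,245,190),(165,140,260,205))):
    hsv=cv2.cvtColor(im['pixels'],cv2.COLOR_BGR2HSV);H,S,V=cv2.split(hsv)
    u=lambda c:(c*255).astype(np.uint8)
    blobs(im,u((V<50)),R1,.086,n+' grip')
    blobs(im,u((H>5)&(H<25)&(S>70)&(V>110)),R1,.034,n+' wood')
    red=((H<6)|(H>174))&(S>120)
    blobs(im,u(red&(V>150)),R2,.095,n+' redtop')
    blobs(im,u((V<90)&~red|(V<60)),R2,.095,n+' slot',4)
    blobs(im,u(red),R2,.095,n+' redall')
    blobs(im,u((S<90)&(V>150)),R2,.095,n+' lines',3)
E
python3 meas.py
```

```text
top grip n 97 uv [180.7 204. ] mean [506.9 199.2] rect [507.  199.9] [56.9 15.5] 1.0 pca 179.2
top wood n 561 uv [183.7 194.9] mean [544.4 199.4] rect [543.  201.1] [ 70.1 129.4] 88.9 pca 178.5
top redtop n 576 uv [311.7 209.9] mean [ 483.7 -208. ] rect [ 483.9 -207.9] [76.9 82.4] 73.4 pca 159.6
top slot n 3 uv [314. 233.] mean [ 412.  -212.4] rect [ 412.  -212.4] [6.1 0. ] 89.4 pca 89.4
top slot n 4 uv [312.2 229.8] mean [ 422.  -207.4] rect [ 421.6 -207.3] [2.7 7. ] 25.6 pca 107.9
top slot n 3 uv [300. 229.] mean [ 424.7 -169.8] rect [ 424.7 -169.8] [6.2 0. ] 89.4 pca 89.4
top slot n 4 uv [305.2 227.8] mean [ 428.4 -186.1] rect [ 427.9 -185.9] [2.7 7. ] 25.7 pca 107.9
top slot n 4 uv [301.5 226.5] mean [ 432.4 -174.6] rect [ 432.4 -174.6] [3.2 3.1] 89.4 pca 132.0
top slot n 27 uv [308.9 226. ] mean [ 433.7 -197.5] rect [ 431. -195.] [54.3 12.8] 73.4 pca 72.0
top slot n 5 uv [296.2 221.8] mean [ 447.  -158.7] rect [ 447.8 -159.7] [9.3 3.1] 88.3 pca 78.6
top slot n 31 uv [311.4 210. ] mean [ 483.3 -206.9] rect [ 483.3 -206.9] [ 8.7 32.7] 75.6 pca 165.0
top redall n 708 uv [310.7 210.
[... 891 characters left out ...]
.6 169. ] mean [ 512.8 -190.5] rect [ 510.9 -191.3] [118.8 122.7] 73.6 pca -153.9
scene lines n 28 uv [192.8 187.6] mean [ 629.7 -215.3] rect [ 625.7 -213.5] [19.5 26.3] 24.5 pca 77.7
scene lines n 38 uv [202.6 181.6] mean [ 591.4 -202.9] rect [ 591.4 -203.2] [115.    4.8] 73.4 pca 73.5
scene lines n 4 uv [238.5 168.5] mean [ 482.7 -130. ] rect [ 482.7 -130. ] [5.5 3.3] 25.1 pca -154.6
scene lines n 5 uv [203.2 149. ] mean [ 430.9 -289.1] rect [ 430.5 -288.2] [ 7.2 10.4] 68.7 pca -172.4
scene lines n 39 uv [209.7 150.8] mean [ 431.4 -263.3] rect [ 431.1 -266. ] [57.8 24.3] 43.3 pca -140.2
scene lines n 373 uv [233.6 152.9] mean [ 407.9 -183.9] rect [ 440.7 -188.9] [152.4 107.9] 24.6 pca 53.3
```

>>> move_arm:
  steps: [0,0,0.004,0.02,-0.02,0,1,0,0,0.008,0.05,-0.05,0,1,0,0,0.012,0.085,-0.085,0,1,0,0,0.016,0.12,-0.12,0,1,0,0,0.02,0.155,-0.155,-0.01,1,0,0,0.024,0.19,-0.19,-0.02,1,0,0,0.028,0.225,-0.225,-0.03,1,0,0,0.032,0.26,-0.26,-0.04,1,0,0,0.036,0.295,-0.295,-0.05,1,0,0,0.038,0.33,-0.325,-0.06,1]
  squeeze: 30

```text
clock: 1.3
position: [0.4765, 0.2295, 0.1882]
ee_rot: [0.0, 0.008, 1.0, 0.0]
contact_force: [0.1, 0.5, 0.1]
width: 0.0851
gripper_force: 0.0
```

>>> move_arm:
  steps: [0,0,0,0.02,-0.02,-0.005,1,0,0,0,0.032,-0.031,-0.015,1,0,0,0,0.032,-0.031,-0.025,1,0,0,0,0.032,-0.031,-0.03,1,0,0,0,0.032,-0.031,-0.035,1,0,0,0,0.032,-0.031,-0.035,1,0,0,0,0.032,-0.031,-0.035,1,0,0,0,0.032,-0.031,-0.035,1,0,0,0,0.032,-0.031,-0.035,1,0,0,0,0.032,-0.031,-0.035,1]

```text
clock: 2.3
position: [0.5076, 0.2005, 0.1537]
ee_rot: [0.0, 0.008, 1.0, 0.0]
contact_force: [0.4, -0.1, -0.3]
width: 0.0852
gripper_force: 0.0
```

```bash
python3 - <<'E'
from h import *
s=manip.get_state();print(s['clock'],s['position'],s['ee_rot'],s['qpos'],s['contact_force'])
a=cam('scene');cv2.imwrite('pics/s2.png',cv2.resize(a['pixels'][120:260,280:420],(700,600)))
E
```

```text
2.3 [0.50758276 0.20047642 0.15367977] [3.44074996e-04 8.40582946e-03 9.99964603e-01 1.30099831e-04] [ 2.48595078e-01  3.02499538e-01  1.71596853e+00  8.51576789e-05
  1.12239290e+00 -1.30542628e+00] [ 0.43959132 -0.10016931 -0.34365667]
```

View pics/s2.png

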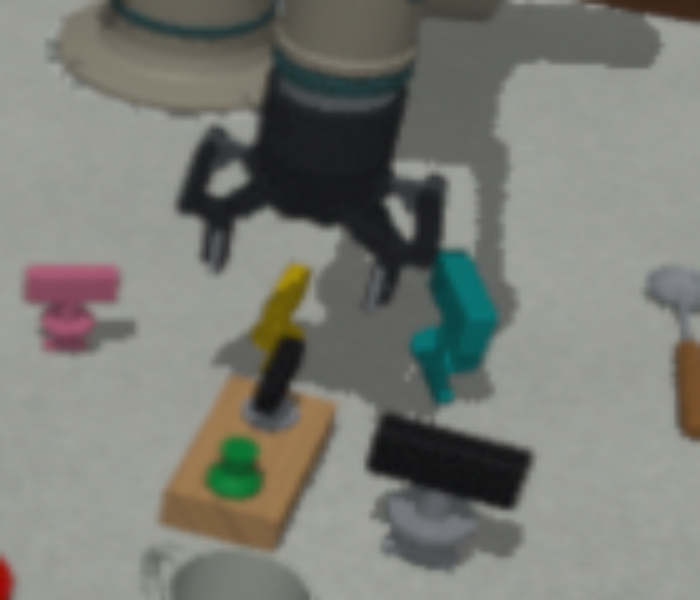

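The jaws stand open above the block's handle (crop 275,375), with nothing in the finger paths. I'll go down and grip.

>>> move_arm:
  steps: [0,0,0,0,0,-0.01,1,0,0,0,0,-0.025,1,0,0,0,0,-0.04,1,0,0,0,0,-0.055,1,0,0,0,0,-0.07,1,0,0,0,0,-0.08,1,0,0,0,0,-0.084,1,0,0,0,0,-0.084,1,0,0,0,0,-0.084,-1,0,0,0,0,-0.084,-1]
  squeeze: 30

```text
validation failed for argument at $.st...
```

>>> move_arm:
  steps: [0,0,0,0,0,0,-1,0,0,0,0,0,-1,0,0,0,0,0,-1,0,0,0,0,0,-1,0,0,0,0,0,-1,0,0,0,0,0,-1,0,0,0,0,0,-1,0,0,0,0,0,-1,0,0,0,0,0,-1,0,0,0,0,0,-1]
  squeeze: 50

```text
validation failed for argument at $.st...
```

Both calls were refused, most likely because of the -1. I'll try -0.9, which is about 4 mm and still well below the 16 mm grip.

>>> move_arm:
  steps: [0,0,0,0,0,-0.01,1,0,0,0,0,-0.025,1,0,0,0,0,-0.04,1,0,0,0,0,-0.055,1,0,0,0,0,-0.07,1,0,0,0,0,-0.08,1,0,0,0,0,-0.084,1,0,0,0,0,-0.084,1,0,0,0,0,-0.084,-0.9,0,0,0,0,-0.084,-0.9]
  squeeze: 30

```text
validation failed for argument at $.st...
```

>>> move_arm:
  steps: [0,0,0,0,0,-0.01,1,0,0,0,0,-0.025,1,0,0,0,0,-0.04,1,0,0,0,0,-0.055,1,0,0,0,0,-0.07,1,0,0,0,0,-0.08,1,0,0,0,0,-0.084,1,0,0,0,0,-0.084,1,0,0,0,0,-0.084,1,0,0,0,0,-0.084,1]

```text
validation failed for argument at $.st...
```

The gripper value isn't the cause. I'll try the same descent written with decimal numbers.

>>> move_arm:
  steps: [0.0,0.0,0.0,0.0,0.0,-0.01,1.0,0.0,0.0,0.0,0.0,0.0,-0.025,1.0,0.0,0.0,0.0,0.0,0.0,-0.04,1.0,0.0,0.0,0.0,0.0,0.0,-0.055,1.0,0.0,0.0,0.0,0.0,0.0,-0.07,1.0,0.0,0.0,0.0,0.0,0.0,-0.08,1.0,0.0,0.0,0.0,0.0,0.0,-0.084,1.0,0.0,0.0,0.0,0.0,0.0,-0.084,1.0,0.0,0.0,0.0,0.0,0.0,-0.084,1.0,0.0,0.0,0.0,0.0,0.0,-0.084,1.0]

```text
clock: 3.35
position: [0.5081, 0.2005, 0.07]
ee_rot: [0.001, 0.009, 1.0, 0.0]
contact_force: [0.5, 0.2, -0.2]
width: 0.0855
gripper_force: 0.0
```

The decimal form was accepted. Now I'll close.

>>> move_arm:
  steps: [0.0,0.0,0.0,0.0,0.0,0.0,-1.0,0.0,0.0,0.0,0.0,0.0,0.0,-1.0,0.0,0.0,0.0,0.0,0.0,0.0,-1.0,0.0,0.0,0.0,0.0,0.0,0.0,-1.0,0.0,0.0,0.0,0.0,0.0,0.0,-1.0,0.0,0.0,0.0,0.0,0.0,0.0,-1.0,0.0,0.0,0.0,0.0,0.0,0.0,-1.0,0.0,0.0,0.0,0.0,0.0,0.0,-1.0,0.0,0.0,0.0,0.0,0.0,0.0,-1.0,0.0,0.0,0.0,0.0,0.0,0.0,-1.0]
  squeeze: 50

```text
clock: 4.35
position: [0.5077, 0.2004, 0.0695]
ee_rot: [0.0, 0.009, 1.0, 0.0]
contact_force: [0.2, 0.5, 3.2]
width: 0.0155
gripper_force: 49.0
```

>>> move_arm:
  steps: [0.0,0.0,0.0,0.0,0.0,0.005,-1.0,0.0,0.0,0.0,0.0,0.0,0.015,-1.0,0.0,0.0,0.0,0.0,0.0,0.03,-1.0,0.0,0.0,0.0,0.0,0.0,0.045,-1.0,0.0,0.0,0.0,0.0,0.0,0.065,-1.0,0.0,0.0,0.0,0.0,0.0,0.085,-1.0,0.0,0.0,0.0,0.0,0.0,0.105,-1.0,0.0,0.0,0.0,0.0,0.0,0.125,-1.0,0.0,0.0,0.0,0.0,0.0,0.135,-1.0,0.0,0.0,0.0,0.0,0.0,0.135,-1.0]

```text
clock: 5.35
position: [0.5083, 0.2004, 0.2061]
ee_rot: [0.002, 0.008, 1.0, 0.0]
contact_force: [0.7, -0.5, -1.7]
width: 0.0154
gripper_force: 48.9
```

```bash
python3 - <<'E'
from h import *
s=manip.get_state();print(s['clock'],s['position'],s['width'],s['contact_force'])
a=cam('scene');p=proj(a,[s['position']])[0].astype(int);print(p)
cv2.imwrite('pics/s3.png',cv2.resize(a['pixels'][p[1]-50:p[1]+70,p[0]-70:p[0]+70],(700,600)))
E
```

```text
5.35 [0.50828533 0.20042114 0.20606784] 0.015426008140939288 [ 0.65177296 -0.48319598 -1.68353515]
[340 170]
```

View pics/s3.png

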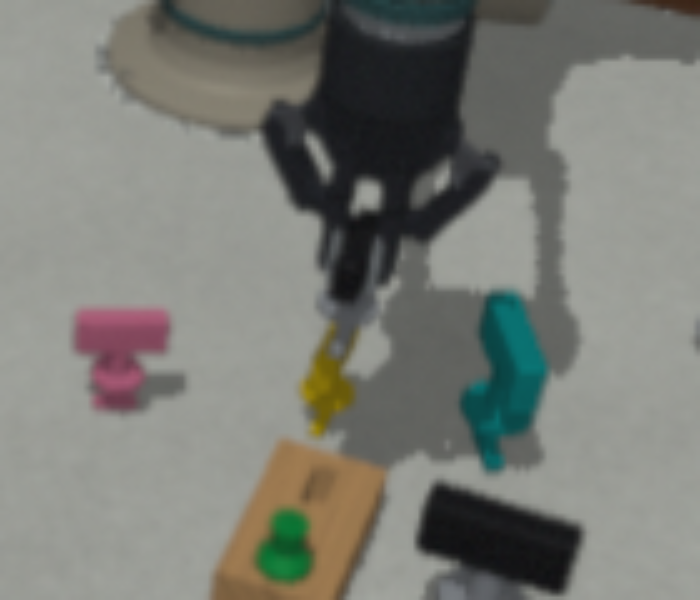

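The handle is held upright (crop 350,260) and the block's slot is empty (320,483). Carrying it over to the slicer.

>>> move_arm:
  steps: [0.0,0.0,-0.004,-0.001,-0.015,0.0,-1.0,0.0,0.0,-0.008,-0.002,-0.04,0.0,-1.0,0.0,0.0,-0.012,-0.004,-0.07,0.0,-1.0,0.0,0.0,-0.016,-0.006,-0.105,0.0,-1.0,0.0,0.0,-0.02,-0.008,-0.14,0.0,-1.0,0.0,0.0,-0.024,-0.01,-0.175,0.0,-1.0,0.0,0.0,-0.028,-0.012,-0.21,0.0,-1.0,0.0,0.0,-0.032,-0.015,-0.245,0.0,-1.0,0.0,0.0,-0.036,-0.017,-0.28,0.0,-1.0,0.0,0.0,-0.04,-0.019,-0.31,0.0,-1.0]

```text
clock: 6.4
position: [0.4868, -0.112, 0.2031]
ee_rot: [-0.001, 0.135, 0.991, -0.0]
contact_force: [-0.1, 0.0, -0.4]
width: 0.0155
gripper_force: 48.9
```

>>> move_arm:
  steps: [0.0,0.0,-0.0036,-0.002,-0.03,0.0,-1.0,0.0,0.0,-0.0036,-0.004,-0.055,0.0,-1.0,0.0,0.0,-0.0036,-0.0055,-0.075,0.0,-1.0,0.0,0.0,-0.0036,-0.0055,-0.09,-0.005,-1.0,0.0,0.0,-0.0036,-0.0055,-0.098,-0.015,-1.0,0.0,0.0,-0.0036,-0.0055,-0.098,-0.025,-1.0,0.0,0.0,-0.0036,-0.0055,-0.098,-0.03,-1.0,0.0,0.0,-0.0036,-0.0055,-0.098,-0.03,-1.0,0.0,0.0,-0.0036,-0.0055,-0.098,-0.03,-1.0,0.0,0.0,-0.0036,-0.0055,-0.098,-0.03,-1.0]

```text
clock: 7.4
position: [0.4834, -0.2072, 0.1747]
ee_rot: [0.0, 0.145, 0.99, -0.0]
contact_force: [-0.3, -0.7, -1.3]
width: 0.0151
gripper_force: 48.9
```

```bash
python3 - <<'E'
from h import *
s=manip.get_state();print(s['clock'],s['position'],s['ee_rot'],s['qpos'],s['contact_force'],s['moment'])
a=cam('scene');p=proj(a,[[.484,-.208,.11]])[0].astype(int);print(p)
cv2.imwrite('pics/s4raw.png',a['pixels'])
cv2.imwrite('pics/s4.png',cv2.resize(a['pixels'][p[1]-50:p[1]+25,p[0]-45:p[0]+45],(720,600),interpolation=cv2.INTER_CUBIC))
E
```

```text
7.4 [ 0.48337342 -0.20723724  0.1747253 ] [ 4.08401493e-04  1.44516971e-01  9.89502235e-01 -6.71283239e-05] [-5.37496227e-01  2.55685017e-01  1.72664455e+00  2.05587630e-04
  1.15845705e+00 -1.81832524e+00] [-0.31365051 -0.66943393 -1.26667915] [0.00363592 0.00897285 0.05526045]
[216 159]
```

View pics/s4.png

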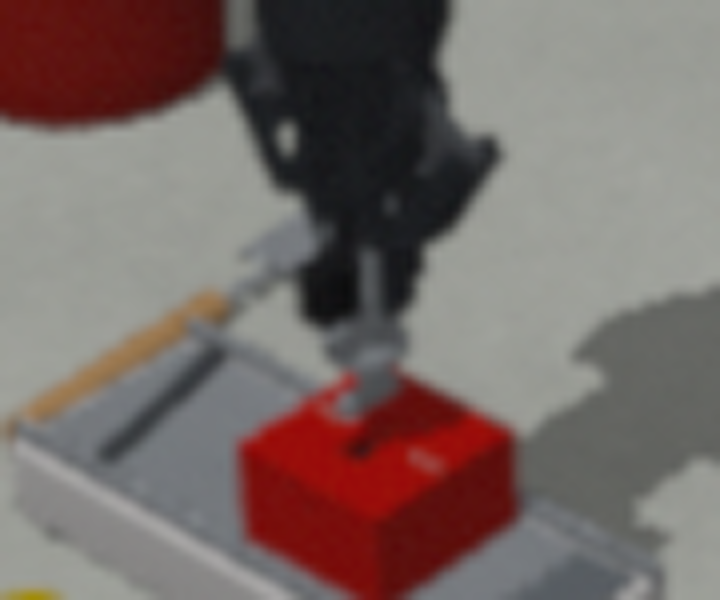

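The T-foot (crop 365,393) hangs just behind and above the slot's near end (360,445), as expected for about 17 mm of height. I'll compare these with the predicted pixels.

```bash
python3 - <<'E'
from h import *
a=cam('scene');s0=cv2.imread('pics/scene0.png');raw=a['pixels']
th=np.radians(-16.6);X=np.array([np.cos(th),np.sin(th),0]);Y=np.array([-X[1],X[0],0])
o=np.array([216-45,159-50])
# slot in first scene picture: dark pixels inside red top
hsv=cv2.cvtColor(s0,cv2.COLOR_BGR2HSV)
print(hsv[158:170,208:228,2])
q=[np.array([.4836,-.2074,.095])+X*.0185*i+Y*.0065*j for i,j in((1,1),(1,-1),(-1,-1),(-1,1),(0,0))]
print('slot pred',proj(a,q).round(1).tolist())
p=manip.get_state()['position']
for dz in(.0625,.0545):
  q=[p-[0,0,dz]+X*.015*i+Y*.0045*j for i,j in((1,1),(1,-1),(-1,-1),(-1,1),(0,0))]
  print('bar pred full',proj(a,q).round(1).tolist(),'crop',((proj(a,q)-o)*8).round(0).tolist())
m=cv2.cvtColor(raw,cv2.COLOR_BGR2HSV);print(m[150:164,210:224,1]);print(m[150:164,210:224,2])
E
```

```text
[[123 124 134 144 149 148 150 148 149 151 149 149 149 150 149 149 150 149
  150 148]
 [137 145 149 150 149 149 149 150 149 149 149 148 148 148 149 149 149 150
  149 149]
 [146 149 151 150 148 148 150 149 149 147 141 134 133 139 145 149 149 149
  149 149]
 [150 149 149 150 148 149 150 149 147 140 122 107 109 122 138 145 149 149
  150 149]
 [149 149 149 149 149 149 148 141 130 118 101  94 102 120 136 146 149 150
  149 149]
 [149 149 150 149 149 147 139 121 101  93  94 104 121 136 145 149 149 149
  149 148]
 [149 149 149 149 145 134 118  94  78  88 111 129 141 146 149 149 149 150
  148 149]
 [149 149 149 148 143 129 105  79  73 106 136 147 149 149 150 150 149 148
  150 150]
 [149 149 149 149 149 142 130 115 118 135 147 149 149 150 150 150 150 150
  149 147]
 [148 149 150 149 149 149 147 147 146 148 149 149 149 149 150 149 150 145
  138 128]
 [138 145 148 149 149 150 149 150 148 149 149 150 149 149 149 148 146 136
  118 102]
 [124 136 142 147 148 149 149 149 150 149 150 149 149 149 148 140 130 115
  100  92]]
slot pred [[214.7, 166.1], [211.8, 164.6], [219.6, 159.7], [222.5, 161.2], [217
[... 1327 characters left out ...]
5  88  82  82  85  97 104 104 104  98 100 133 152]
 [153 127  93  85  84  96 114 120 118 111 105 116 143 153]
 [154 144 123 101  94 104 112 111 103  92 104 134 150 155]
 [150 153 147 135 126 109  95  92  88  85 102 123 138 148]
 [138 148 153 153 148 120  87  83  82  77  85  98 112 127]
 [128 143 152 149 135 110  89  82  78  78  82  93  99 102]
 [137 148 150 140 117  93  83  78  78  85  89  95  98  98]
 [152 153 145 127 110  94  81  84  88  93  97  99  97  98]
 [154 153 144 122 103  94  91  95  96  96  97  97  97  98]
 [154 154 150 140 130 126 111  99  96  94  95  97  97  98]
 [154 154 153 152 149 140 116  97  93  93  96  99 100 101]
 [153 154 153 151 139 121 101  93  95 100 115 113 119 127]]
```

The predicted and seen T-foot and slot agree to within about 0.5 px (2 mm), so I'll feel my way down.

>>> move_arm:
  steps: [0.0,0.0,0.0,0.0,0.0,-0.003,-1.0,0.0,0.0,0.0,0.0,0.0,-0.007,-1.0,0.0,0.0,0.0,0.0,0.0,-0.01,-1.0,0.0,0.0,0.0,0.0,0.0,-0.013,-1.0,0.0,0.0,0.0,0.0,0.0,-0.015,-1.0,0.0,0.0,0.0,0.0,0.0,-0.016,-1.0,0.0,0.0,0.0,0.0,0.0,-0.017,-1.0,0.0,0.0,0.0,0.0,0.0,-0.018,-1.0,0.0,0.0,0.0,0.0,0.0,-0.0185,-1.0,0.0,0.0,0.0,0.0,0.0,-0.0185,-1.0]

```text
clock: 8.5
position: [0.483, -0.2077, 0.1558]
ee_rot: [-0.0, 0.145, 0.989, 0.0]
contact_force: [0.9, -0.1, -0.7]
width: 0.0154
gripper_force: 48.9
```

>>> move_arm:
  steps: [0.0,0.0,0.0,0.0,0.0,-0.0003,-1.0,0.0,0.0,0.0,0.0,0.0,-0.0006,-1.0,0.0,0.0,0.0,0.0,0.0,-0.0009,-1.0,0.0,0.0,0.0,0.0,0.0,-0.0012,-1.0,0.0,0.0,0.0,0.0,0.0,-0.0015,-1.0,0.0,0.0,0.0,0.0,0.0,-0.0015,-1.0,0.0,0.0,0.0,0.0,0.0,-0.0015,-1.0,0.0,0.0,0.0,0.0,0.0,-0.0015,-1.0,0.0,0.0,0.0,0.0,0.0,-0.0015,-1.0,0.0,0.0,0.0,0.0,0.0,-0.0015,-1.0]

```text
clock: 9.5
position: [0.483, -0.2077, 0.1543]
ee_rot: [0.0, 0.145, 0.989, 0.0]
contact_force: [-0.3, 1.0, -0.8]
width: 0.0157
gripper_force: 48.9
```

No force 3 mm below the top face, so it has entered. Going on to about z 0.148.

>>> move_arm:
  steps: [0.0,0.0,0.0,0.0,0.0,-0.001,-1.0,0.0,0.0,0.0,0.0,0.0,-0.002,-1.0,0.0,0.0,0.0,0.0,0.0,-0.003,-1.0,0.0,0.0,0.0,0.0,0.0,-0.004,-1.0,0.0,0.0,0.0,0.0,0.0,-0.005,-1.0,0.0,0.0,0.0,0.0,0.0,-0.006,-1.0,0.0,0.0,0.0,0.0,0.0,-0.006,-1.0,0.0,0.0,0.0,0.0,0.0,-0.006,-1.0,0.0,0.0,0.0,0.0,0.0,-0.006,-1.0,0.0,0.0,0.0,0.0,0.0,-0.006,-1.0]

```text
clock: 10.5
position: [0.4831, -0.2077, 0.1484]
ee_rot: [0.0, 0.145, 0.989, 0.0]
contact_force: [0.2, -0.1, -1.3]
width: 0.0155
gripper_force: 48.9
```

>>> move_arm:
  steps: [0.0,0.0,0.0,0.0,0.0,-0.001,-1.0,0.0,0.0,0.0,0.0,0.0,-0.002,-1.0,0.0,0.0,0.0,0.0,0.0,-0.003,-1.0,0.0,0.0,0.0,0.0,0.0,-0.004,-1.0,0.0,0.0,0.0,0.0,0.0,-0.005,-1.0,0.0,0.0,0.0,0.0,0.0,-0.006,-1.0,0.0,0.0,0.0,0.0,0.0,-0.007,-1.0,0.0,0.0,0.0,0.0,0.0,-0.007,-1.0,0.0,0.0,0.0,0.0,0.0,-0.007,-1.0,0.0,0.0,0.0,0.0,0.0,-0.007,-1.0]

```text
clock: 11.5
position: [0.483, -0.2077, 0.1415]
ee_rot: [0.0, 0.145, 0.989, 0.0]
contact_force: [-1.4, 0.7, 1.7]
width: 0.0156
gripper_force: 49.1
```

>>> move_arm:
  steps: [0.0,0.0,0.0,0.0,0.0,-0.001,-1.0,0.0,0.0,0.0,0.0,0.0,-0.002,-1.0,0.0,0.0,0.0,0.0,0.0,-0.003,-1.0,0.0,0.0,0.0,0.0,0.0,-0.004,-1.0,0.0,0.0,0.0,0.0,0.0,-0.005,-1.0,0.0,0.0,0.0,0.0,0.0,-0.006,-1.0,0.0,0.0,0.0,0.0,0.0,-0.0065,-1.0,0.0,0.0,0.0,0.0,0.0,-0.007,-1.0,0.0,0.0,0.0,0.0,0.0,-0.007,-1.0,0.0,0.0,0.0,0.0,0.0,-0.007,-1.0]

```text
clock: 12.5
position: [0.4831, -0.2077, 0.1348]
ee_rot: [0.0, 0.145, 0.989, -0.0]
contact_force: [-1.7, 0.9, 7.7]
width: 0.0154
gripper_force: 49.8
```

>>> move_arm:
  steps: [0.0,0.0,0.0,0.0,0.0,-0.0005,-1.0,0.0,0.0,0.0,0.0,0.0,-0.001,-1.0,0.0,0.0,-0.005,0.0,0.0,-0.001,-1.0,0.0,0.0,-0.012,0.0,0.0,-0.001,-1.0,0.0,0.0,-0.02,0.0,0.0,-0.001,-1.0,0.0,0.0,-0.03,0.0,0.0,-0.001,-1.0,0.0,0.0,-0.04,0.0,0.0,-0.001,-1.0,0.0,0.0,-0.05,0.0,0.0,-0.001,-1.0,0.0,0.0,-0.055,0.0,0.0,-0.001,-1.0,0.0,0.0,-0.055,0.0,0.0,-0.001,-1.0]

```text
clock: 13.5
position: [0.4845, -0.2079, 0.1343]
ee_rot: [0.002, 0.313, 0.95, 0.0]
contact_force: [0.1, 1.8, 6.6]
width: 0.0153
gripper_force: 50.0
```

```bash
python3 - <<'E'
from h import *
s=manip.get_state();print(s['position'],s['ee_rot'],s['moment'],s['contact_force'],s['effort'])
a=cam('scene');p=proj(a,[[.484,-.208,.11]])[0].astype(int)
b=cam('top');q=proj(b,[[.484,-.208,.12]])[0].astype(int)
cv2.imwrite('pics/s5.png',np.hstack([cv2.resize(i['pixels'][p[1]-25:p[1]+25,p[0]-25:p[0]+25],(400,400),interpolation=cv2.INTER_CUBIC) for i,p in((a,p),(b,q))]))
E
```

```text
[ 0.48446483 -0.20794275  0.1342529 ] [1.81667858e-03 3.13348067e-01 9.49636582e-01 2.26364545e-04] [ 0.30040705 -0.1455442   0.07112368] [0.07388876 1.8468555  6.56282199] [ -0.76943116 -35.61801553 -18.71092737  -0.48073975  -0.09178947
   0.12070198]
```

View pics/s5.png

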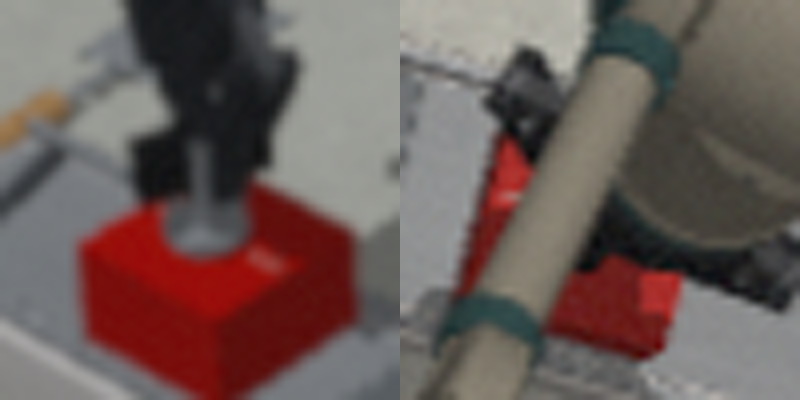

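The collar sits close over the carriage top (left, 205,230). The z moment is small (0.07 N m), so it turns freely and I'll keep turning.

>>> move_arm:
  steps: [0.0,0.0,-0.006,0.0,0.0,0.0,-1.0,0.0,0.0,-0.015,0.0,0.0,0.0,-1.0,0.0,0.0,-0.025,0.0,0.0,0.0,-1.0,0.0,0.0,-0.035,0.0,0.0,0.0,-1.0,0.0,0.0,-0.045,0.0,0.0,0.0,-1.0,0.0,0.0,-0.055,0.0,0.0,0.0,-1.0,0.0,0.0,-0.065,0.0,0.0,0.0,-1.0,0.0,0.0,-0.075,0.0,0.0,0.0,-1.0,0.0,0.0,-0.08,0.0,0.0,0.0,-1.0,0.0,0.0,-0.08,0.0,0.0,0.0,-1.0]

```text
clock: 14.6
position: [0.4857, -0.2074, 0.1345]
ee_rot: [0.003, 0.54, 0.842, 0.002]
contact_force: [4.0, 3.8, 6.4]
width: 0.0153
gripper_force: 50.0
```

>>> move_arm:
  steps: [0.0,0.0,0.0,0.001,0.0005,0.0,-1.0,0.0,0.0,-0.01,0.002,0.001,0.0,-1.0,0.0,0.0,-0.02,0.002,0.001,0.0,-1.0,0.0,0.0,-0.03,0.002,0.001,0.0,-1.0,0.0,0.0,-0.04,0.002,0.001,0.0,-1.0,0.0,0.0,-0.05,0.002,0.001,0.0,-1.0,0.0,0.0,-0.06,0.002,0.001,0.0,-1.0,0.0,0.0,-0.07,0.002,0.001,0.0,-1.0,0.0,0.0,-0.07,0.002,0.001,0.0,-1.0,0.0,0.0,-0.07,0.002,0.001,0.0,-1.0]

```text
clock: 15.6
position: [0.487, -0.2071, 0.1344]
ee_rot: [0.002, 0.71, 0.704, 0.001]
contact_force: [1.1, 0.8, 7.8]
width: 0.0152
gripper_force: 50.1
```

```bash
python3 - <<'E'
from h import *
s=manip.get_state();print(s['position'],s['ee_rot'],s['moment'],s['contact_force'],s['width'])
a=cam('scene');p=proj(a,[[.484,-.208,.125]])[0].astype(int)
cv2.imwrite('pics/s6.png',cv2.resize(a['pixels'][p[1]-30:p[1]+30,p[0]-35:p[0]+35],(700,600),interpolation=cv2.INTER_CUBIC))
E
```

```text
[ 0.48699775 -0.20706071  0.13444918] [0.00210541 0.71021979 0.70397558 0.00134333] [ 0.29783795 -0.25714609 -0.02990341] [1.14374501 0.81855696 7.84995118] 0.015244095401115345
```

View pics/s6.png

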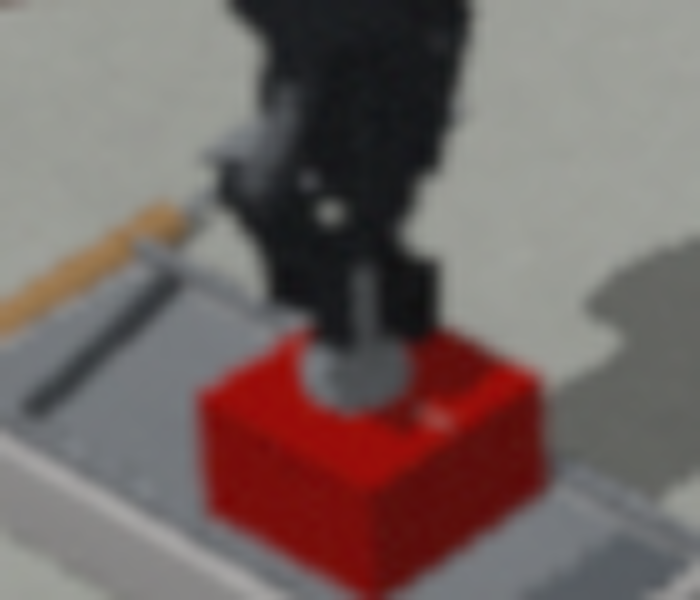

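The handle turns with the hand: the grip's end now shows at (420,300), the collar at (355,375). About 16° remain.

>>> move_arm:
  steps: [0.0,0.0,-0.005,0.0,0.0,0.0,-1.0,0.0,0.0,-0.012,0.0,0.0,0.0,-1.0,0.0,0.0,-0.02,0.0,0.0,0.0,-1.0,0.0,0.0,-0.028,0.0,0.0,0.0,-1.0,0.0,0.0,-0.036,0.0,0.0,0.0,-1.0,0.0,0.0,-0.042,0.0,0.0,0.0,-1.0,0.0,0.0,-0.045,0.0,0.0,0.0,-1.0,0.0,0.0,-0.045,0.0,0.0,0.0,-1.0,0.0,0.0,-0.045,0.0,0.0,0.0,-1.0,0.0,0.0,-0.045,0.0,0.0,0.0,-1.0]

```text
clock: 16.65
position: [0.4873, -0.207, 0.1345]
ee_rot: [0.002, 0.802, 0.597, 0.002]
contact_force: [2.1, 2.4, 6.1]
width: 0.0151
gripper_force: 50.0
```

The turn is complete (tool y at -16.7°). Before letting it rise, I'll check that the collar is centred on the carriage.

```bash
python3 - <<'E'
from h import *
a=cam('scene');P=a['pixels'];p=proj(a,[[.484,-.208,.125]])[0].astype(int);o=p-[35,30]
cv2.imwrite('pics/s7.png',cv2.resize(P[p[1]-15:p[1]+30,p[0]-27:p[0]+27],(720,600),interpolation=cv2.INTER_CUBIC))
print('crop origin',p-[27,15],'scale 13.33')
th=np.radians(-16.6);X=np.array([np.cos(th),np.sin(th),0]);Y=np.array([-X[1],X[0],0])
for c in([.4836,-.2074],[.487,-.207]):
  c=np.array([*c,0]);t=np.linspace(0,2*np.pi,60)
  for z in(.098,.104):
    q=proj(a,[c+[.018*np.cos(u),.018*np.sin(u),z] for u in t]);print(c[:2],z,'collar box',q.min(0).round(1),q.max(0).round(1))
print('red corners',proj(a,[np.array([.4836,-.2074,.095])+X*.042*i+Y*.04*j for i,j in((1,1),(1,-1),(-1,-1),(-1,1))]).round(1).tolist())
hsv=cv2.cvtColor(P,cv2.COLOR_BGR2HSV)
r=((hsv[...,0]<6)|(hsv[...,0]>174))&(hsv[...,1]>150);r[:140]=0;r[195:]=0;r[:,:190]=0;r[:,250:]=0
ys,xs=np.nonzero(r);print('red box',xs.min(),xs[xs>0].max(),ys.min(),ys.max(), 'y at left',ys[xs<=xs.min()+1].min(),'right',ys[xs>=xs.max()-1].min())
g=(hsv[...,1]<70)&(hsv[...,2]>85);print(g[p[1]-2:p[1]+14,p[0]-14:p[0]+10].astype(int),p-[14,2])
E
```

```text
crop origin [189 140] scale 13.33
[ 0.4836 -0.2074] 0.098 collar box [211.7 159. ] [222.6 165.3]
[ 0.4836 -0.2074] 0.104 collar box [211.6 157.5] [222.5 163.8]
[ 0.487 -0.207] 0.098 collar box [211.3 159.5] [222.2 165.9]
[ 0.487 -0.207] 0.104 collar box [211.2 158. ] [222.2 164.4]
red corners [[217.0, 173.4], [199.5, 163.8], [217.3, 152.9], [234.7, 161.9]]
red box 201 234 158 184 y at left 164 right 162
[[1 1 1 1 1 1 1 0 0 0 0 0 0 0 0 0 0 0 0 0 0 0 1 1]
 [1 1 1 1 1 1 1 1 0 0 0 0 0 0 0 0 0 0 0 0 0 0 1 1]
 [1 1 1 1 1 1 1 1 1 0 0 0 0 0 0 0 0 0 0 0 0 0 1 1]
 [1 1 1 1 1 1 1 1 1 0 0 0 0 0 0 0 0 0 0 0 0 0 1 1]
 [1 1 1 1 1 1 1 1 1 0 0 0 0 0 0 0 0 0 0 0 0 0 0 1]
 [1 1 1 1 1 1 1 0 0 0 0 0 0 0 0 0 0 0 0 0 0 0 0 0]
 [1 1 1 1 1 1 0 0 0 0 1 0 0 0 0 0 0 0 0 0 0 0 0 0]
 [1 1 1 1 1 0 0 0 0 0 1 0 0 0 0 0 0 0 0 0 0 0 0 0]
 [1 1 1 0 0 0 0 0 0 0 0 0 0 0 0 0 0 0 0 0 0 0 0 0]
 [1 0 0 0 0 0 0 0 0 0 1 0 0 0 0 0 0 1 1 0 0 0 0 0]
 [0 0 0 0 0 0 0 0 0 0 1 1 1 0 0 1 1 1 1 0 0 0 0 0]
 [0 0 0 0 0 0 0 0 0 0 0 1 1 1 1 1 1 1 0 0 0 0 0 0]
 [0 0 0 0 0 0 0 0 0 0 0 0 1 1 1 1 1 0 0 0 0 0 0 0]
 [0 0 0 0 0 0 0 0 0 0 0 0 0 0 0 0 0 0 0 0 0 0 0 0]
 [0 0 0 0 0 0 0 0 0 0 0 0 0 0 0 0 0 0 0 0 0 0 0 0]
 [0 0 0 0 0 0 0 0 0 0 0 0 0 0 0 0 0 0 0 0 0 0 0 0]] [202 153]
```

View pics/s7.png

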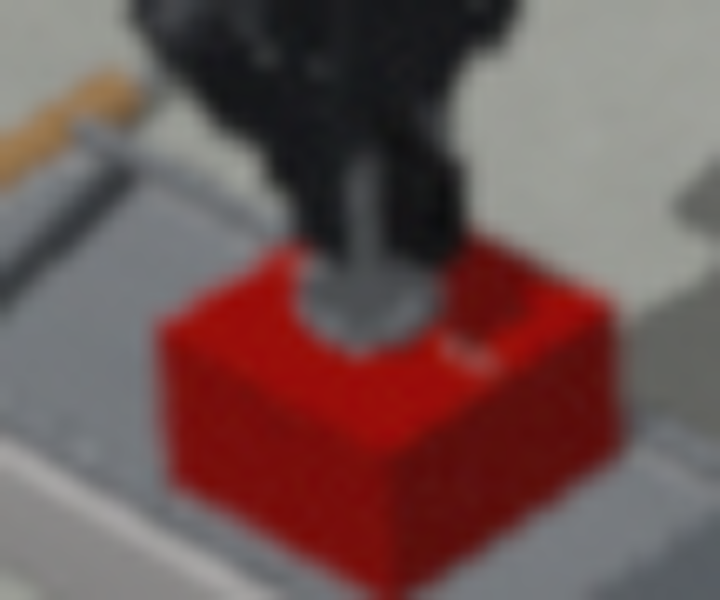

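The collar (crop 293–445, bottom 352) sits roughly central, perhaps 3 mm off towards slicer x. I'll let it rise gently and read the force.

>>> move_arm:
  steps: [0.0,0.0,0.0,0.0,0.0,0.0005,-1.0,0.0,0.0,0.0,0.0,0.0,0.001,-1.0,0.0,0.0,0.0,0.0,0.0,0.0015,-1.0,0.0,0.0,0.0,0.0,0.0,0.002,-1.0,0.0,0.0,0.0,0.0,0.0,0.0025,-1.0,0.0,0.0,0.0,0.0,0.0,0.003,-1.0,0.0,0.0,0.0,0.0,0.0,0.0035,-1.0,0.0,0.0,0.0,0.0,0.0,0.004,-1.0,0.0,0.0,0.0,0.0,0.0,0.004,-1.0,0.0,0.0,0.0,0.0,0.0,0.004,-1.0]

```text
clock: 17.7
position: [0.4869, -0.207, 0.1361]
ee_rot: [0.001, 0.802, 0.597, 0.001]
contact_force: [7.5, -0.7, -6.6]
width: 0.0153
gripper_force: 49.0
```

It's blocked at about 1.6 mm of rise, with force +x 7.5 N. I'll read the moment to see which side catches.

```bash
python3 - <<'E'
from h import *
s=manip.get_state();print(s['position'],s['ee_rot'],s['moment'],s['contact_force'])
th=np.radians(-16.6);R=np.array([[np.cos(th),np.sin(th),0],[-np.sin(th),np.cos(th),0],[0,0,1]])
print('slicer F',R@s['contact_force'],'M',R@s['moment'],'pos',R@s['position'], 'slot est',R@[.4836,-.2074,0],'entry',R@[.4831,-.2077,0])
E
```

```text
[ 0.4868839  -0.20700355  0.13613338] [0.00115465 0.80233333 0.59687355 0.00136271] [-1.32021066e-03 -1.42357312e+00  6.09601525e-02] [ 7.54582701 -0.70688632 -6.57360497]
slicer F [ 7.43328557  1.47832988 -6.57360497] M [ 0.40543309 -1.36461942  0.06096015] pos [ 0.52573034 -0.05927911  0.13613338] slot est [ 0.52269656 -0.06059721  0.        ] entry [ 0.52230311 -0.06102755  0.        ]
```

The TCP position (+3.4 mm from entry) and the image (+3.6 mm) both put the handle too far along slicer +x. I'll go down 2 mm and shift 3 mm back.

>>> move_arm:
  steps: [0.0,0.0,0.0,0.0,0.0,-0.001,-1.0,0.0,0.0,0.0,0.0,0.0,-0.002,-1.0,0.0,0.0,0.0,0.0,0.0,-0.003,-1.0,0.0,0.0,0.0,0.0,0.0,-0.0035,-1.0,0.0,0.0,0.0,-0.0005,0.0004,-0.0035,-1.0,0.0,0.0,0.0,-0.001,0.0008,-0.0035,-1.0,0.0,0.0,0.0,-0.0015,0.0012,-0.0035,-1.0,0.0,0.0,0.0,-0.002,0.0015,-0.0035,-1.0,0.0,0.0,0.0,-0.0026,0.0018,-0.0035,-1.0,0.0,0.0,0.0,-0.0026,0.0018,-0.0035,-1.0]

```text
clock: 18.7
position: [0.4846, -0.2061, 0.1351]
ee_rot: [0.003, 0.802, 0.597, 0.001]
contact_force: [4.5, 0.1, 6.9]
width: 0.0155
gripper_force: 51.0
```

```bash
cat > st.py <<'E'
from h import *
s=manip.get_state()
th=np.radians(-16.6);R=np.array([[np.cos(th),np.sin(th),0],[-np.sin(th),np.cos(th),0],[0,0,1]])
np.set_printoptions(precision=4,suppress=True)
print(s['clock'],'slicer F',R@s['contact_force'],'M',R@s['moment'],'pos-slot',R@(s['position']-[.4836,-.2074,0]))
E
python3 st.py
```

```text
18.7 slicer F [4.2921 1.3614 6.8946] M [ 0.2446 -0.8642  0.0042] pos-slot [0.0006 0.0015 0.1351]
```

>>> move_arm:
  steps: [0.0,0.0,0.0,0.0,0.0,0.0005,-1.0,0.0,0.0,0.0,0.0,0.0,0.001,-1.0,0.0,0.0,0.0,0.0,0.0,0.0015,-1.0,0.0,0.0,0.0,0.0,0.0,0.002,-1.0,0.0,0.0,0.0,0.0,0.0,0.0025,-1.0,0.0,0.0,0.0,0.0,0.0,0.003,-1.0,0.0,0.0,0.0,0.0,0.0,0.0035,-1.0,0.0,0.0,0.0,0.0,0.0,0.004,-1.0,0.0,0.0,0.0,0.0,0.0,0.004,-1.0,0.0,0.0,0.0,0.0,0.0,0.004,-1.0]

```text
clock: 19.7
position: [0.4822, -0.2051, 0.1377]
ee_rot: [0.0, 0.802, 0.597, -0.0]
contact_force: [1.6, -1.4, 4.7]
width: 0.0154
gripper_force: 50.8
```

```bash
python3 st.py
```

```text
19.7 slicer F [ 1.9443 -0.8662  4.7105] M [-0.2415 -0.4126 -0.0364] pos-slot [-0.002   0.0018  0.1377]
```

The force falls with the spring (4.7 N at z 0.1377), so the bar is rising into the notch. Continuing.

>>> move_arm:
  steps: [0.0,0.0,0.0,0.0,0.0,0.0005,-1.0,0.0,0.0,0.0,0.0,0.0,0.001,-1.0,0.0,0.0,0.0,0.0,0.0,0.0015,-1.0,0.0,0.0,0.0,0.0,0.0,0.002,-1.0,0.0,0.0,0.0,0.0,0.0,0.0025,-1.0,0.0,0.0,0.0,0.0,0.0,0.003,-1.0,0.0,0.0,0.0,0.0,0.0,0.003,-1.0,0.0,0.0,0.0,0.0,0.0,0.003,-1.0,0.0,0.0,0.0,0.0,0.0,0.003,-1.0,0.0,0.0,0.0,0.0,0.0,0.003,-1.0]

```text
clock: 20.7
position: [0.4819, -0.2046, 0.1405]
ee_rot: [-0.001, 0.802, 0.597, -0.0]
contact_force: [0.8, -1.7, 0.1]
width: 0.0153
gripper_force: 50.2
```

```bash
python3 st.py
```

```text
20.7 slicer F [ 1.2415 -1.3697  0.0693] M [-0.272  -0.1391 -0.0366] pos-slot [-0.0024  0.0022  0.1405]
```

The net force is about 0, so the bar has reached the top of the notch. Releasing.

>>> move_arm:
  steps: [0.0,0.0,0.0,0.0,0.0,0.0,-0.6,0.0,0.0,0.0,0.0,0.0,0.0,-0.5,0.0,0.0,0.0,0.0,0.0,0.0,-0.4,0.0,0.0,0.0,0.0,0.0,0.0,-0.2,0.0,0.0,0.0,0.0,0.0,0.0,0.0,0.0,0.0,0.0,0.0,0.0,0.0,0.3,0.0,0.0,0.0,0.0,0.0,0.0,0.6,0.0,0.0,0.0,0.0,0.0,0.0,0.6,0.0,0.0,0.0,0.0,0.0,0.0,0.6,0.0,0.0,0.0,0.0,0.0,0.0,0.6]

```text
clock: 21.7
position: [0.4824, -0.2049, 0.1409]
ee_rot: [0.0, 0.802, 0.597, 0.0]
contact_force: [-0.3, 0.7, 0.2]
width: 0.0685
gripper_force: 0.0
```

>>> move_arm:
  steps: [0.0,0.0,0.0,0.0,0.0,0.005,0.6,0.0,0.0,0.0,0.0,0.0,0.015,0.6,0.0,0.0,0.0,0.0,0.0,0.025,0.6,0.0,0.0,0.0,0.0,0.0,0.04,0.6,0.0,0.0,0.0,0.0,0.0,0.06,0.6,0.0,0.0,0.0,0.0,0.0,0.08,0.6,0.0,0.0,0.0,-0.02,0.01,0.1,0.6,0.0,0.0,0.0,-0.05,0.03,0.11,0.6,0.0,0.0,0.0,-0.08,0.06,0.12,0.6,0.0,0.0,0.0,-0.1,0.09,0.12,0.6]

```text
clock: 22.7
position: [0.3814, -0.1144, 0.263]
ee_rot: [0.002, 0.803, 0.597, 0.001]
contact_force: [0.5, 0.3, -0.2]
width: 0.0685
gripper_force: 0.0
```

>>> move_arm:
  steps: [0.0,0.0,0.0,-0.02,0.03,0.0,0.6,0.0,0.0,0.0,-0.04,0.06,0.0,0.6,0.0,0.0,0.0,-0.04,0.09,0.0,0.6,0.0,0.0,0.0,-0.04,0.12,0.0,0.6,0.0,0.0,0.0,-0.04,0.15,0.0,0.6,0.0,0.0,0.0,-0.04,0.18,0.0,0.6,0.0,0.0,0.0,-0.04,0.2,0.0,0.6,0.0,0.0,0.0,-0.04,0.2,0.0,0.6,0.0,0.0,0.0,-0.04,0.2,0.0,0.6,0.0,0.0,0.0,-0.04,0.2,0.0,0.6]

```text
clock: 23.7
position: [0.3425, 0.0844, 0.2612]
ee_rot: [0.001, 0.802, 0.597, 0.0]
contact_force: [-0.0, 0.5, 0.4]
width: 0.0684
gripper_force: 0.0
```

```bash
python3 - <<'E'
from h import *
a=cam('scene');b=cam('top')
p=proj(a,[[.484,-.208,.125]])[0].astype(int);q=proj(b,[[.484,-.208,.13]])[0].astype(int)
cv2.imwrite('pics/s8.png',np.hstack([cv2.resize(i['pixels'][p[1]-25:p[1]+25,p[0]-25:p[0]+25],(400,400),interpolation=cv2.INTER_CUBIC) for i,p in((a,p),(b,q))]))
th=np.radians(-16.6);X=np.array([np.cos(th),np.sin(th),0]);Y=np.array([-X[1],X[0],0])
for im,p in((a,p),(b,q)):
  V=im['pixels'].max(2);m=np.zeros(V.shape,np.uint8);x,y=p;m[y-18:y+14,x-18:x+18]=(V[y-18:y+14,x-18:x+18]<45)*255
  n,l,st,c=cv2.connectedComponentsWithStats(m);k=1+st[1:,4].argmax();ys,xs=np.nonzero(l==k)
  r=cv2.minAreaRect(plane(im,np.c_[xs,ys],.157)[:,:2].astype(np.float32)*1000);print(st[k],r)
  for z0 in(.074,.079):
    c0=np.array([.4836,-.2074,z0]);qq=proj(im,[c0+X*.008*i+Y*.03*j+[0,0,h] for i in(1,-1) for j in(1,-1) for h in(.05,.078)]);print(z0,'pred',qq.min(0).round(1),qq.max(0).round(1))
E
```

```text
[211 145  14  13 106] ((499.4775695800781, -196.05316162109375), (75.85359954833984, 30.673442840576172), 66.68635559082031)
0.074 pred [208.1 144. ] [225.2 160.2]
0.079 pred [208.  142.7] [225.2 158.9]
[305 205  20   9 105] ((477.7408447265625, -205.46295166015625), (57.32307434082031, 16.34897804260254), 73.30497741699219)
0.074 pred [302.9 202.2] [325.3 214. ]
0.079 pred [303.1 201.9] [325.7 213.8]
```

View pics/s8.png

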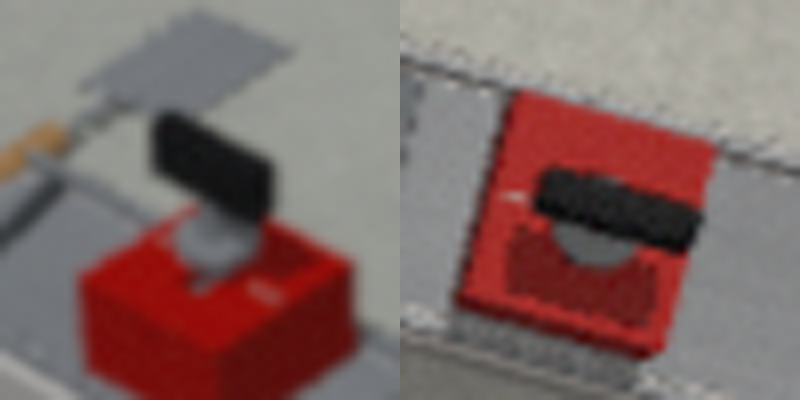

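The handle stands upright across the slot (left crop 210,165; right crop 618,208), but the grip appears about 6 mm towards slicer -x. I'll check height and tilt by comparing the collar and the grip edges.

```bash
python3 - <<'E'
from h import *
a=cam('scene');b=cam('top')
th=np.radians(-16.6);X=np.array([np.cos(th),np.sin(th),0]);Y=np.array([-X[1],X[0],0])
# two-view triangulation of grip top-face ends: sub-pixel extreme corners by dark-mask (upsampled)
def dark(im,p,r=22):
  x,y=p;c=cv2.resize(im['pixels'].max(2)[y-r:y+r,x-r:x+r],None,fx=8,fy=8,interpolation=cv2.INTER_CUBIC)
  m=(c<75).astype(np.uint8)*255;n,l,st,_=cv2.connectedComponentsWithStats(m);k=1+st[1:,4].argmax()
  ys,xs=np.nonzero(l==k);return np.c_[(xs+.5)/8-.5+x-r,(ys+.5)/8-.5+y-r]
pa=dark(a,(217,152));pb=dark(b,(315,210))
print('obs scene',pa.min(0),pa.max(0),pa.mean(0),'top',pb.min(0),pb.max(0),pb.mean(0))
def grip(im,c,tilt):
  Z=np.array([0,0,1])*np.cos(tilt)+X*np.sin(tilt);X2=X*np.cos(tilt)-np.array([0,0,1])*np.sin(tilt)
  q=proj(im,[c+X2*.008*i+Y*.03*j+Z*h for i in(1,-1) for j in(1,-1) for h in(.05,.078)]).astype(np.float32)
  h=cv2.convexHull(q);M=cv2.moments(h);return np.r_[q.min(0),q.max(0),M['m10']/M['m00'],M['m01']/M['m00']].round(1)
for z in(.074,.079):
  for dx in(0,-3,-6):
    for t in(0,-3,-6):
      c=np.array([.4836,-.2074,z])+X*dx/1000
      print(z,dx,t,grip(a,c,np.radians(t)),grip(b,c,np.radians(t)))
E
```

```text
obs scene [209.5625 143.5625] [224.5625 158.9375] [217.28162833 150.93117289] top [304.3125 203.8125] [325.3125 214.1875] [314.5290911  209.02609325]
0.074 0 0 [208.1 144.  225.2 160.2 216.7 152.1] [302.9 202.2 325.3 214.  314.1 208.1]
0.074 0 -3 [208.9 143.7 225.8 159.7 217.4 151.7] [302.7 203.5 325.  214.8 313.8 209.2]
0.074 0 -6 [209.7 143.3 226.7 159.3 218.1 151.3] [302.4 204.8 324.7 215.6 313.6 210.3]
0.074 -3 0 [208.7 143.7 225.8 159.8 217.4 151.7] [302.6 203.1 325.1 214.9 313.9 209.1]
0.074 -3 -3 [209.6 143.3 226.5 159.3 218.1 151.3] [302.4 204.4 324.8 215.8 313.6 210.2]
0.074 -3 -6 [210.3 143.  227.3 158.9 218.8 150.9] [302.2 205.7 324.4 216.6 313.3 211.2]
0.074 -6 0 [209.4 143.3 226.5 159.4 218.  151.3] [302.4 204.1 324.8 215.9 313.6 210. ]
0.074 -6 -3 [210.3 142.9 227.1 158.9 218.7 150.9] [302.2 205.4 324.5 216.7 313.3 211.1]
0.074 -6 -6 [210.9 142.6 228.  158.5 219.4 150.5] [301.9 206.7 324.2 217.6 313.  212.2]
0.079 0 0 [208.  142.7 225.2 158.9 216.6 150.8] [303.1 201.9 325.7 213.8 314.4 207.9]
0.079 0 -3 [208.9 142.4 225.8 158.5 217.4 150.4] [302.9 203.2 325.4 214.6 314.1 209. ]
0.079 0 -6 [209.6 142.  226.7 158.1 218.1 150. ] [302.7 204.5 325.  215.5 313.8 210.1]
0.079 -3 0 [208.6 142.4 225.8 158.5 217.3 150.4] [302.9 202.9 325.4 214.7 314.2 208.9]
0.079 -3 -3 [209.5 142.  226.4 158.1 218.  150. ] [302.6 204.2 325.1 215.6 313.9 210. ]
0.079 -3 -6 [210.2 141.7 227.3 157.7 218.7 149.6] [302.4 205.5 324.8 216.4 313.6 211. ]
0.079 -6 0 [209.3 142.  226.4 158.1 217.9 150. ] [302.6 203.9 325.2 215.7 313.9 209.8]
0.079 -6 -3 [210.2 141.6 227.1 157.7 218.7 149.6] [302.4 205.2 324.9 216.5 313.6 210.9]
0.079 -6 -6 [210.9 141.3 227.9 157.3 219.4 149.2] [302.1 206.5 324.5 217.4 313.3 212. ]
```

The observed centroids, scene (217.3, 150.9) and top (314.5, 209.0), match the locked height of 79 mm, upright, within 3 mm of the slot's middle. Locked at 73.3° against the 73.4° wanted. Handing in.

```bash
python3 -c "
from rig import manip
print(manip.sign_off())"
```

```text
the job is handed in; nothing more can be done
None
```

I fitted the black handle to the red carriage and handed the job in at about 24 s: the final pictures show it locked at about 79 mm, upright, turned across the slot and released, though no verdict came back.

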